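# Set a block in the crosscut jig and lock the cam

### The job

Get the timber block in the plywood crosscut jig ready for sawing, using only a fingertip: tip the red flip stop over so that it drops down fully across the track, then push the block along the fence until its far end is against the stop, and then push the black-handled cam lever clockwise round until the cam grips the block tight against the fence. Pick nothing up, and leave the other things on the bench where they are.

Things in the scene. Friction and masses are not known exactly. Their poses are not given: they have to be found in the camera images.
- saw_jig: Crosscut jig fixed to the bench: plywood base 220 x 147 x 18 mm, hardwood fence on its left. Origin under the base at bench height; x along the track, away from the robot; y left, to the fence; z up. Jig frame, mm: base x -115 to 105, y -73.5 to 73.5, top z 18; fence y 41.5 to 65.5, z 18 to 52, full length. Its yaw is within 0.35 rad of the robot's x.
- block_home (a point): Where the origin of a block fully home lies: jig frame x 36, y 19, z 18 mm. The face of the fence lies 22.5 mm to its +y side, the near face of the lowered flip stop 49 mm beyond it in +x.
- blank: The block to be sawn: brown timber, 98 mm long (its own y axis, along the track), 45 mm wide, 30 mm high, about 0.1 kg. Origin at the centre of its underside. It starts on the jig's floor, 25 to 60 mm short of the stop and 1 to 5 mm off the fence, a little askew. It slides with under 1 N.
- flip_stop (a joint): Red flip stop on the far end of the fence, hinged about a line along the track. 0 = down, its arm level across the track, a pad reaching to 6 mm above the floor; grows as it is raised. Starts at about 2.2 rad, leaning back past upright over the fence's outer (+y) side. Swings freely: pushed from behind, towards -y, past about 1.7 rad it falls down by itself.
- stop_hinge (a point): Middle of the flip stop's hinge line: jig frame x 91.5, y 53.5, z 64 mm. The arm is 13 mm thick (x 85 to 98).
- stop_tip (a point): The free end of the flip stop's arm, 61 mm from its hinge line; raised, it stands about 114 mm above the bench and 36 mm to the +y side of the hinge line.
- cam_lever (a joint): Cam lever on the jig's right, on an upright pivot. 0 = open, lever out to the right; grows clockwise from above as it closes (limit 1.5 rad). Starts at 0 to 0.25. Turns with 1.5 N at the grip until near 1.2 rad the cam nips the block and it stiffens sharply; pushed with 8 to 15 N there it grips well and stays where it is left. The cam also drags the block towards the stop.
- cam_pivot (a point): Axis of the cam lever at the height of its grip: jig frame x 45, y -37.3, z 48.5 mm. Round it turns the brass eccentric disc (52 mm across, 24 mm high, geom cam_lever_c0) that presses on the block's side.
- lever_grip (a point): Point on the lever's black round handle (23 mm thick, 37 to 60 mm above the bench), 95 mm from the pivot; the handle runs from 55 to 130 mm from the pivot.
- nail_tin: Bystander: blue open tin, 74 mm across, 55 mm high, left of the jig. Origin at the centre of its underside.
- tape_measure: Bystander: black tape measure with a yellow disc, 32 x 76 x 63 mm, far left. Origin at the centre of its underside.
- cut_block_a: Bystander: timber block 52 x 75 x 34 mm, already cut, right of the jig. Origin at the centre of its underside.
- cut_block_b: Bystander: timber block 44 x 62 x 40 mm, already cut, right of the jig. Origin at the centre of its underside.
Things that resemble listed ones, but are neither listed nor needed, are in the scene too. Leave any green look-alike of the blank alone.

How it is judged:
On the way, in this order (a step that is already met when the one before it is completed fails the run):
1. the flip stop is down across the track, with the block still short of it (value of joint flip_stop below 0.08 rad and x of blank in the frame of saw_jig below 0.032 m), for 0.1 s.
2. the block's end is against the stop, the cam not yet gripping it (x of blank in the frame of saw_jig above 0.034 m and value of joint flip_stop below 0.08 rad and contact force between cam_lever_c0 and blank below 3 N), for 0.1 s.
3. the cam lever is round and the cam grips the block (value of joint cam_lever above 1 rad and contact force between cam_lever_c0 and blank above 5 N), for 0.2 s.
At the end, for the whole second after the job is handed in: The flip stop is down (within 0.08 rad), the block lies flat on the jig with its end within 2 mm of the stop and its side within 2 mm of the fence, square to it within 0.03 rad, and the cam, its lever turned past 1.0 rad, presses on it with more than 5 N after the robot has let go (all of step 3 and value of joint flip_stop below 0.08 rad and x of blank in the frame of saw_jig between 0.034 and 0.038 m and y of blank in the frame of saw_jig between 0.017 and 0.021 m and z of blank in the frame of saw_jig below 0.021 m and angle between the y axis of blank and the x axis of saw_jig, either way round below 0.03 rad and linear speed of blank below 0.01 m/s); the robot touches nothing.
It fails at once if the block is lifted off the jig or tipped (z of blank in the frame of saw_jig above 0.028 m or angle between blank's own z axis and vertical above 0.2 rad).
It fails at once if a bystander is moved by more than 15 mm (distance of any of nail_tin, tape_measure, cut_block_a, cut_block_b from where it was at the start of the episode above 0.015 m).
It also fails if it takes over 61 s, if anything falls off the work surface, if the arm or the gripper's body presses on something with over 40 N, if the wrist force passes 120 N, or if a joint passes its speed limit or range.

### The arm

A 7-joint arm with a two-finger parallel gripper is mounted at the origin on a cart in front of the work surface, level with it; the furniture and walls round the work are solid. World frame = base frame: x ahead of the robot, y to its left, z up, the work surface at z = 0. Lengths are in m, angles in rad, forces in N, time in s.
With the tool pointing down it reaches from about 0.4 to 0.85 m from the base axis. Payload 10.4 kg.
Tool frame: the origin (TCP) lies on the centre line of the jaws, within the pads' length; the fingertips stand 11 mm ahead of it and the grasp point (between the pads) lies 8 mm behind it (tip_reach is the distance from the TCP to the fingertips, in m); z points along the fingers, y is the line along which they close (so a half turn about z gives the same grasp; the last joint's range is limited). The gripper opens to 85 mm and grips with 20 to 120 N. Pads are 22 mm wide; open, the fingers measure 114 mm over their backs; the gripper's body (76 mm by 85 mm) begins 54 mm behind the grasp point. The pads swing forward as they close: fully open they stand 13 mm farther back than shut.
Start: joints at [1.107, 0.332, -0.065, 1.46, 0.022, 1.35, -0.088], TCP at [0.267, -0.565, 0.212] pointing down, gripper open.
Joint ranges: [-2.6, 2.6], [-0.5, 2.12], [-1.47, 1.34], [0.16, 2.42], [-1.27, 4.41], [0.06, 2.06], [-2.6, 2.6]. Speed limits (rad/s): [2.22, 2.22, 2.79, 2.79, 3.14, 3.14, 3.14].

### API

Orientations are given as a unit quaternion [x, y, z, w].
In Python, from workcell import get_obs, camera, hand_in, tip_reach gives the robot as it stands. The module is installed in compiled form; this text tells all that it offers.
- The arm moves only by the tool move_arm, never from a script. Its argument "plan" is a list of rows, each an object with "delta_pos": the shift along the tool's x, y, z in fractions of the full range, 1 being 100 cm, a list of three; "turn": the turn, a rotation vector about the tool's x, y, z in fractions of the full range, 1 being 4 rad, a list of three; "fingers": the closure, from 0 (fully open) to 1 (shut). A call has 1 to 12 rows; each row is the pose to reach, as a shift and turn from the pose commanded when the call began, along the tool's axes at that moment; what a row does not reach only later rows make up. A row lasts 1/8 s, in which the tool goes at most 62.5 mm and 10.7 degrees, less where a joint would pass 70% of its speed; a pose out of reach is approached as far as the arm can. A call with a gripper value outside its range is refused whole. The fingers move at their own pace and stop on an object; "force" is the grip in N (left out, the last holds). Time passes only in rows, so rows that repeat a pose let the fingers close. It gives the time, the measured TCP pose, the force, the opening and the grip force at its end, in the units of the state.
- get_obs(): the state, without advancing time (a new reading comes with each control period).
- camera(name): name is "side" or "top"; returns a dict with "color" (384x512x3 uint8, red, green, blue), "range_z" (384x512 float32, m along the optical axis (not along the pixel's ray), 0 where there is no reading), "fx", "fy", "cx", "cy" (pixels), "R" (3x3) and "t" (3): a world point X has camera coordinates R X + t. Camera axes: x right, y down, z forward; pixel columns grow to the right and rows downward; lengths in m; the calibration is good to about 2 mm. A picture is of the moment at which its call begins.
- hand_in(): hands the job in; it is judged then, once.
The state is a dict: "clock": time; "joint_pos": joint angles; "joint_velocities": joint speeds; "tau": joint torques, N m; "position": TCP position; "ee_rot": TCP orientation; "ft_force": force on the tool from outside, world axes, zero at the start; "torque": the same for the moment, N m; "grip_width": opening from 0.0 (shut) to 1.0 (fully open); "grasp_force": force on a finger pad.
Only numpy, scipy, OpenCV 4.12 (cv2) and the standard library are available. Lean on these libraries where they do the work, as an engineer would, in place of code of your own. Each camera call takes 0.05 s, during which the arm holds its last target. There are 200 camera calls.

## Working session

There is one attempt and no reset: what is moved stays moved. The work goes in short steps, Python scripts to look and compute and a tool call to move; the robot and the scene stay as the last step left them, time stands still between calls to the robot, and variables do not carry over. Pictures are saved under pics/ and viewed, at most 12 in all, crops included, and the job is handed in when it is done.

Besides the shell and the picture viewer there is one more tool, called after ">>>" by a JSON object that holds its "op" and its "data", one argument or row to a line. move_arm: Moves the arm, as the interface text tells. Its arguments: {"type":"object","properties":{"plan":{"type":"array","items":{"type":"object","properties":{"delta_pos":{"type":"array","items":{"type":"number"}},"turn":{"type":"array","items":{"type":"number"}},"fingers":{"type":"number"}}}},"force":{"type":"number"}},"required":["plan"]}

```bash
mkdir -p pics; python3 - <<'E'
from workcell import *
import cv2,numpy as np
print(get_obs(), tip_reach)
for n in("side","top"):
    c=camera(n); np.savez(f"{n}0.npz",**c); cv2.imwrite(f"pics/{n}0.png",cv2.cvtColor(c["color"],cv2.COLOR_RGB2BGR))
    print(n,c["fx"],c["cx"],c["cy"],c["R"],c["t"])
E
```

```text
{'clock': 0.0, 'joint_pos': array([ 1.10741558,  0.33287706, -0.06470907,  1.46098798,  0.02160429,
        1.34992283, -0.08851015]), 'joint_velocities': array([ 7.37085436e-04,  1.30833364e-03, -6.26780823e-05,  4.99765309e-04,
        5.83708849e-04,  4.94844445e-04, -5.22972207e-04]), 'tau': array([-2.68947595e-03, -6.25455809e+01,  4.74315241e-02, -3.91606414e+01,
        1.59087055e-02,  1.00617937e-02, -1.62662045e-04]), 'position': array([ 0.26646395, -0.56487129,  0.21109048]), 'ee_rot': array([ 9.75809577e-01,  2.18620920e-01, -1.99581784e-04, -7.22648533e-04]), 'ft_force': array([-0.17091345, -0.1597322 , -0.72560899]), 'torque': array([ 0.01714487, -0.00487394,  0.03027781]), 'grasp_force': 0.0, 'grip_width': 1.0033626829453024} 0.011
side 458.3552306501427 256.2870435412234 201.67695005945743 [[-0.83790057 -0.5457931   0.00570401]
 [-0.36143295  0.54697973 -0.75510225]
 [ 0.40900962 -0.63476222 -0.65558223]] [0.48111076 0.26137249 1.40935789]
top 446.83743638077664 257.51246181262934 184.62559159379947 [[-0.02788282 -0.99949165  0.01545901]
 [-0.99748171  0.02681118 -0.06566123]
 [ 0.06521338 -0.0172509  -0.99772222]] [-0.01486405  0.56899693  1.35529112]
```

View pics/top0.png

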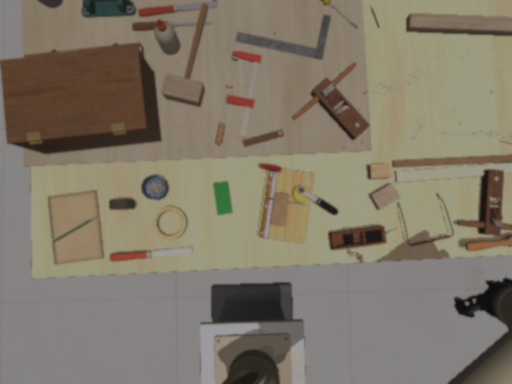

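View pics/side0.png

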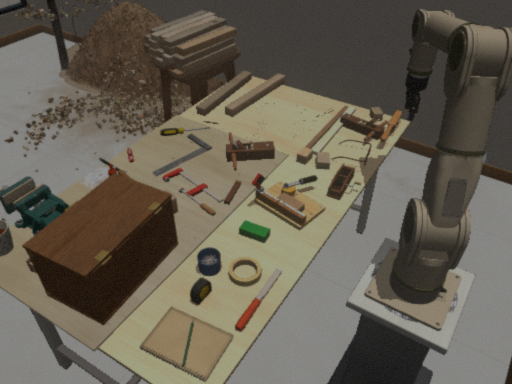

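Top view: the jig is at about (262–313, 168–242), with the red stop at (270,168), the cam and handle at (300–335, 193–212) and the block at (280,210). The side view shows the jig at about (288,200). Next I'll enlarge both crops and measure heights.

```bash
cat > h.py <<'E'
import numpy as np,cv2
from workcell import *
def load(n,k=0): return dict(np.load(f"{n}{k}.npz"))
def world(c):
    v,u=np.mgrid[:384,:512]; z=c["range_z"]
    P=np.stack([(u-c["cx"])/c["fx"]*z,(v-c["cy"])/c["fy"]*z,z],-1)
    return (P-c["t"])@c["R"]
def ray(c,u,v,h):
    d=c["R"].T@np.array([(u-c["cx"])/c["fx"],(v-c["cy"])/c["fy"],1]); o=-c["R"].T@c["t"]
    return o+d*(h-o[2])/d[2]
def proj(c,X):
    p=np.asarray(X)@c["R"].T+c["t"]; return np.stack([p[...,0]/p[...,2]*c["fx"]+c["cx"],p[...,1]/p[...,2]*c["fy"]+c["cy"]],-1)
E
python3 - <<'E'
from h import *
ims=[]
for n,(u0,v0) in dict(top=(250,155),side=(240,160)).items():
    c=load(n); s=8 if n=="top" else 8
    im=cv2.cvtColor(c["color"][v0:v0+95,u0:u0+98],cv2.COLOR_RGB2BGR); ims.append(cv2.resize(im,(400*1,int(95*400/98)),interpolation=cv2.INTER_CUBIC))
cv2.imwrite("pics/c0.png",np.hstack(ims))
c=load("top");W=world(c);roi=np.zeros((384,512),bool);roi[155:255,250:345]=1
for lo,hi in[(-.005,.006),(.012,.024),(.042,.054),(.046,.05)]:
    m=roi&(W[...,2]>lo)&(W[...,2]<hi);print(lo,hi,m.sum(),np.median(W[m],0))
m=roi&(W[...,2]>.010)
m=cv2.morphologyEx(m.astype(np.uint8),cv2.MORPH_OPEN,np.ones((3,3)))
cn=max(cv2.findContours(m,0,2)[0],key=cv2.contourArea);print(cv2.minAreaRect(cn))
np.set_printoptions(linewidth=250)
print((W[160:250:3,256:340:3,2]*1000).astype(int))
E
```

```text
-0.005 0.006 5130 [ 5.11867194e-01 -1.97847124e-01 -8.44461653e-06]
0.012 0.024 2058 [ 0.49025706 -0.1339619   0.01788561]
0.042 0.054 1174 [ 0.50634825 -0.08851133  0.04890002]
0.046 0.05 451 [ 0.50323076 -0.0912264   0.04802139]
((298.10693359375, 203.90475463867188), (78.70843505859375, 76.42241668701172), 3.3177809715270996)
[[   0   -2    0    2    1   -3    5   -2   -1    3    0    1    3    4    0    1   -5   -2   -1    4    0    3    0   -2   -1   -2   -3    3]
 [   1   -2    1    3   -1   -3    5    2    6    2    2   -1   -5    0   -4    2    1   -2   -4    0    0    6    0   -3    1    1   -2    2]
 [  -4    0  117  116  124  131  128  121    2    0    1    1    7    2    1    3   -1   -1   -2    0   -1   -2   -3    4    0   -1    2   -3]
 [   3 1389    0   94  109  122  127  117  108   19   15   12    0   -2    2    0    0    0    0    6    0   -2    0    0    5    1    1    3]
 [   1   -3   -3   -3   15   63   72   53   18   17   23   14   17   15   17   19   15   19   -4    6    0   -1    0    4   -2    3   -1    1]
 [  -2    0   -4    1   16   56   51   19   23   17   
[... 2821 characters left out ...]
2   47   16   16   18   20   19   16   16   18   14   15   19   15   19    2    1    2    0   -3   -2   -1    4   28   12    8]
 [   3    1   -8   52   -3   23   20   14   17   16   17   21   18   14   18   23   14    0    0    5   -3   -1   -2    2   -2   27   36   14]
 [   1    2   -2   -3    1    4    2    0    0    0   -1   14   17   18   15   15   18   -2   -3    3    3   -6    3    3    1   18   35    3]
 [   0   -3   -1    1    0   -1   -2    7    1    3    1   -1    3   -3    1    0    2    2   -4   -1    0   -1    3   -3    0   11   29    8]
 [   0    1   -3    0    0   -1   -1   -1   -2    0   -1   -2    0    0    2    0    1    0    0   -5    2   -1   -2   -1    1   15   31   46]]
```

View pics/c0.png

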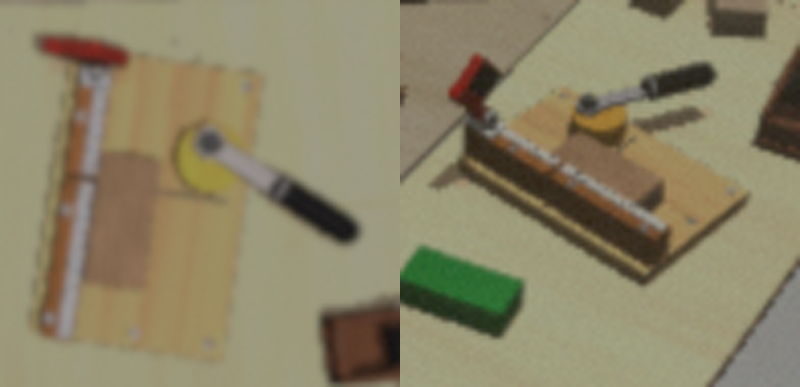

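The crops show the stop raised at top left, the fence along the left and the block brown against it. The lever points to the lower right. Now I'll fit the jig's edges.

```bash
python3 - <<'E'
from h import *
c=load("top");W=world(c);Z=cv2.medianBlur(W[...,2].astype(np.float32),3)
def fit(pts):
    vx,vy,x,y=cv2.fitLine(np.array(pts,np.float32),cv2.DIST_HUBER,0,.0005,.0001).ravel()
    return np.array([x,y]),np.array([vx,vy])*np.sign(vx if abs(vx)>abs(vy) else vy)
base=(Z>.009)&(Z<.06)
# right edge, rows 180-187 & 205..232 ; h=18mm
R=[];L=[]
for v in list(range(178,188))+list(range(209,236)):
    us=np.where(base[v,285:321])[0]+285
    # contiguous run
    e=us[0]
    while e+1 in us:e+=1
    R.append(ray(c,e+.5,v,.018)[:2])
fm=(Z>.036)&(Z<.062)
for v in range(180,236):
    us=np.where(fm[v,252:300])[0]+252
    if len(us): L.append(ray(c,us[0]-.5,v,.052)[:2])
N=[]
for u in range(272,300):
    vs=np.where(base[225:250,u])[0]+225
    if len(vs): N.append(ray(c,u,vs[-1]+.5,.018)[:2])
F=[]
for u in range(284,310):
    vs=np.where(base[155:190,u])[0]+155
    if len(vs):F.append(ray(c,u,vs[0]-.5,.018)[:2])
res={}
for k,p in dict(R=R,L=L,N=N,F=F).items():
    o,d=fit(p);res[k]=(o,d);print(k,o,d,np.arctan2(d[1],d[0]))
yaw=np.mean([np.arctan2(res[k][1][1],res[k][1][0]) for k in"RL"]+[np.arctan2(res[k][1][1],res[k][1][0])-np.pi/2 for k in "NF"])
ex=np.array([np.cos(yaw),np.sin(yaw)]);ey=np.array([-ex[1],ex[0]])
g={k:(res[k][0]@ex,res[k][0]@ey) for k in res}
print("yaw",yaw,"len",g["F"][0]-g["N"][0],"R->L",g["L"][1]-g["R"][1],"want .220 .139")
x0=(g["F"][0]-.105+g["N"][0]+.115)/2; y0=(g["R"][1]+.0735+g["L"][1]-.0655)/2
O=x0*ex+y0*ey;print("origin",O)
np.savez("jig.npz",O=O,yaw=yaw)
J=(W[...,:2]-O)@np.stack([ex,ey],1)
hsv=cv2.cvtColor(c["color"],cv2.COLOR_RGB2HSV)
# block mask
bm=(Z>.036)&(Z<.056)&(J[...,1]<.038)&(J[...,1]>-.02)&(J[...,0]>-.115)&(J[...,0]<.1)&(np.arange(512)[None]<292)
n,lab,st,_=cv2.connectedComponentsWithStats(bm.astype(np.uint8));i=1+np.argmax(st[1:,4]);v,u=np.where(lab==i)
P=np.array([ray(c,a,b,.048)[:2] for a,b in zip(u,v)]);Pj=(P-O)@np.stack([ex,ey],1)
print("block jig",cv2.minAreaRect((Pj*1000).astype(np.float32)),Pj.min(0),Pj.max(0))
# handle: black
hm=(Z>.03)&(Z<.075)&(J[...,1]<-.06)&(J[...,1]>-.2)&(J[...,0]<.08)&(J[...,0]>-.06)
v,u=np.where(hm);P=np.array([ray(c,a,b,.0485)[:2] for a,b in zip(u,v)]);Pj=(P-O)@np.stack([ex,ey],1)
o,d=fit(Pj);print("handle",o,d,Pj.min(0),Pj.max(0), "lever dir from pivot",(o-[.045,-.0373]))
# red stop
rm=((hsv[...,0]<8)|(hsv[...,0]>172))&(hsv[...,1]>150)&(J[...,0]>.05)&(J[...,0]<.16)&(abs(J[...,1])<.15)&(Z>.03)
Q=np.c_[J[rm],Z[rm]];print("stop",rm.sum(),Q.min(0),Q.max(0),Q[np.argsort(-Q[:,2])[:15]].mean(0))
s=load("side")
def jw(p):return np.array([*(O+p[0]*ex+p[1]*ey),p[2]])
for nm,p in dict(hinge=(.0915,.0535,.064),tip=(.0915,.0895,.114),piv=(.045,-.0373,.0485),c1=(-.115,-.0735,.018),c2=(-.115,.0655,.052),c3=(.105,-.0735,.018)).items():
    print(nm,jw(p),proj(c,jw(p)),proj(s,jw(p)))
E
```

```text
R [ 0.48598143 -0.18575613] [ 0.983911  -0.1786595] -0.17962386
L [ 0.49729025 -0.04619874] [ 0.9839105 -0.1786619] -0.1796263
N [ 0.39446434 -0.11358651] [0.18006042 0.9836556 ] 1.3897485
F [ 0.60968584 -0.15699914] [0.16534375 0.986236  ] 1.4046898
yaw -0.17660117 len 0.21950099 R->L 0.13937357 want .220 .139
origin [ 0.51071846 -0.11531973]
block jig ((-20.883502960205078, 16.78704071044922), (99.81348419189453, 43.00860595703125), 0.7857082486152649) [-0.07092256 -0.00507684] [0.02872367 0.03897368]
handle [ 0.00581858 -0.11821325] [0.49336705 0.86982125] [-0.05997028 -0.19839746] [ 0.0494767  -0.05848132] lever dir from pivot [-0.03918142 -0.08091325]
stop 64 [0.08439191 0.03678214 0.10739442] [0.09462906 0.09265396 0.13322064] [0.09022383 0.0602364  0.12981483]
hinge [ 0.61019444 -0.07872699  0.064     ] [273.53999451 169.20980919] [259.90620644 187.77450372]
tip [ 0.61651909 -0.04328691  0.114     ] [262.0323544  165.59696161] [253.10832524 181.45563457]
piv [ 0.54846549 -0.1599454   0.0485    ] [300.83925855 189.42125069] [285.65036996 185.27105538]
c1 [ 0.38459429 -0.16747281  0.018     ] [304.01200286 243.43770529] [325.36931814 206.41494131]
c2 [ 0.40901443 -0.03063475  0.052     ] [259.24342157 237.27337279] [301.89185043 218.55543779]
c3 [ 0.60117251 -0.20612344  0.018     ] [314.06614723 172.5261836 ] [279.53477141 180.4295328 ]
```

```bash
cat >> h.py <<'E'
from scipy.spatial.transform import Rotation as Ro
O=np.array([.5107,-.1153]);YAW=-.178;ex=np.array([np.cos(YAW),np.sin(YAW)]);ey=np.array([-ex[1],ex[0]])
def go(p,a=YAW):
    "delta from present pose to fingertip at jig point p, tool x at yaw a, pointing down"
    o=get_obs();R=Ro.from_quat(o["ee_rot"]);T=Ro.from_euler('z',a)*Ro.from_rotvec([np.pi,0,0])
    w=np.array([*(O+p[0]*ex+p[1]*ey),p[2]+tip_reach])
    return R.inv().apply(w-o["position"]).round(4),(R.inv()*T).as_rotvec().round(4)
def tip():
    o=get_obs();d=o["position"]-np.array([*O,tip_reach]);return np.round([d[:2]@ex,d[:2]@ey,d[2]],4),o["clock"],o["ft_force"].round(2),o["grip_width"]
E
python3 -c "
from h import *
print(go((.0915,.15,.2)));print(go((.0915,.15,.095)))"
```

```text
(array([ 0.5743, -0.3716,  0.0006]), array([-1.200e-03,  5.000e-04,  6.188e-01]))
(array([ 0.5743, -0.3715,  0.1056]), array([-1.200e-03,  5.000e-04,  6.188e-01]))
```

The manual's scale: turns go in shares of 4 rad. Converting my numbers, 0.15 rad / 4 = 0.0375.

>>> {"op": "move_arm", "data": {
  "plan": [
    {"delta_pos": [0.05,-0.03,0],"turn": [0,0,0.0375],"fingers": 1},
    {"delta_pos": [0.1,-0.065,0],"turn": [0,0,0.075],"fingers": 1},
    {"delta_pos": [0.15,-0.095,0],"turn": [0,0,0.1125],"fingers": 1},
    {"delta_pos": [0.2,-0.13,0],"turn": [0,0,0.1548],"fingers": 1},
    {"delta_pos": [0.25,-0.16,0],"turn": [0,0,0.1548],"fingers": 1},
    {"delta_pos": [0.3,-0.195,0],"turn": [0,0,0.1548],"fingers": 1},
    {"delta_pos": [0.35,-0.225,0],"turn": [0,0,0.1548],"fingers": 1},
    {"delta_pos": [0.4,-0.26,0],"turn": [0,0,0.1548],"fingers": 1},
    {"delta_pos": [0.45,-0.29,0],"turn": [0,0,0.1548],"fingers": 1},
    {"delta_pos": [0.51,-0.33,0],"turn": [0,0,0.1548],"fingers": 1},
    {"delta_pos": [0.5743,-0.3716,0.0006],"turn": [0,0,0.1548],"fingers": 1},
    {"delta_pos": [0.5743,-0.3716,0.0006],"turn": [0,0,0.1548],"fingers": 1}
  ]
}}

```text
clock: 1.6
position: [0.6281, 0.0205, 0.2105]
ee_rot: [0.996, -0.087, -0.001, -0.001]
ft_force: [-0.2, -1.0, 1.0]
grip_width: 0.002
grasp_force: 0.0
```

```bash
python3 -c "
from h import *
print(tip());print(go((.0915,.15,.2)))
print(go((.0915,.15,.095)));print(go((.0915,.07,.095)))"
```

```text
(array([0.0915, 0.1545, 0.1995]), 1.6, array([-0.25, -1.  ,  1.02]), 0.00154263970879681)
(array([-0.    ,  0.0045, -0.0005]), array([-0.0017,  0.0013,  0.0046]))
(array([1.000e-04, 4.700e-03, 1.045e-01]), array([-0.0017,  0.0013,  0.0046]))
(array([-0.0003,  0.0847,  0.1044]), array([-0.0017,  0.0013,  0.0046]))
```

>>> {"op": "move_arm", "data": {
  "plan": [
    {"delta_pos": [0,0,0.05],"turn": [0,0,0],"fingers": 1},
    {"delta_pos": [0,0,0.105],"turn": [0,0,0],"fingers": 1},
    {"delta_pos": [0,0,0.105],"turn": [0,0,0],"fingers": 1},
    {"delta_pos": [0,0.02,0.105],"turn": [0,0,0],"fingers": 1},
    {"delta_pos": [0,0.035,0.105],"turn": [0,0,0],"fingers": 1},
    {"delta_pos": [0,0.045,0.105],"turn": [0,0,0],"fingers": 1},
    {"delta_pos": [0,0.055,0.105],"turn": [0,0,0],"fingers": 1},
    {"delta_pos": [0,0.065,0.105],"turn": [0,0,0],"fingers": 1},
    {"delta_pos": [0,0.075,0.105],"turn": [0,0,0],"fingers": 1},
    {"delta_pos": [0,0.083,0.105],"turn": [0,0,0],"fingers": 1},
    {"delta_pos": [0,0.083,0.105],"turn": [0,0,0],"fingers": 1}
  ]
}}

```text
clock: 2.98
position: [0.6131, -0.0662, 0.1079]
ee_rot: [0.996, -0.089, 0.001, -0.0]
ft_force: [-4.2, 2.7, 10.6]
grip_width: -0.004
grasp_force: 5.2
```

```bash
python3 - <<'E'
from h import *
print(tip())
ims=[]
for n,(u0,v0) in dict(top=(250,155),side=(240,160)).items():
    c=camera(n); np.savez(f"{n}1.npz",**c)
    im=cv2.cvtColor(c["color"][v0:v0+95,u0:u0+98],cv2.COLOR_RGB2BGR); ims.append(cv2.resize(im,(400,388),interpolation=cv2.INTER_CUBIC))
cv2.imwrite("pics/c1.png",np.hstack(ims))
E
```

```text
(array([0.0921, 0.0665, 0.0969]), 2.975, array([-4.15,  2.71, 10.57]), -0.0038369973938904493)
```

View pics/c1.png

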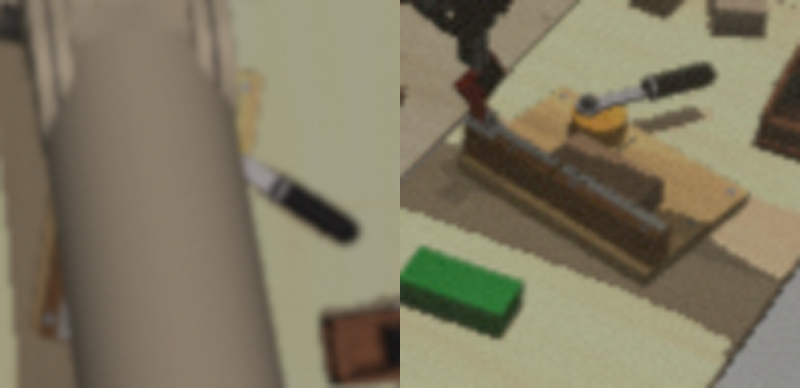

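```bash
python3 - <<'E'
from h import *
for k in(0,1):
    c=load("side",k);W=world(c);hsv=cv2.cvtColor(c["color"],cv2.COLOR_RGB2HSV)
    J=np.concatenate([(W[...,:2]-O)@np.stack([ex,ey],1),W[...,2:]],-1)
    m=((hsv[...,0]<8)|(hsv[...,0]>172))&(hsv[...,1]>130)&(J[...,0]>.05)&(J[...,0]<.13)&(abs(J[...,1])<.15)
    Q=J[m];print(k,m.sum());
    for zz in np.arange(.06,.14,.01):
        q=Q[(abs(Q[:,2]-zz)<.005)]
        if len(q):print(zz.round(3),len(q),q.min(0).round(3),q.max(0).round(3))
c=load("side",1);im=cv2.cvtColor(c["color"][145:205,235:295],cv2.COLOR_RGB2BGR)
c=load("side",0);im0=cv2.cvtColor(c["color"][145:205,235:295],cv2.COLOR_RGB2BGR)
im=np.hstack([cv2.resize(i,(400,400),interpolation=cv2.INTER_CUBIC) for i in(im0,im)])
cv2.imwrite("pics/d1.png",cv2.convertScaleAbs(im,alpha=1.6))
E
```

```text
0 46
0.08 3 [0.082 0.064 0.077] [0.086 0.074 0.085]
0.09 2 [0.083 0.067 0.088] [0.087 0.069 0.09 ]
0.1 6 [0.084 0.072 0.095] [0.087 0.086 0.104]
0.11 10 [0.084 0.076 0.108] [0.096 0.093 0.114]
0.12 16 [0.084 0.062 0.115] [0.098 0.092 0.124]
0.13 8 [0.084 0.06  0.125] [0.096 0.074 0.135]
0.14 1 [0.09  0.066 0.135] [0.09  0.066 0.135]
1 23
0.09 2 [0.084 0.066 0.087] [0.085 0.072 0.092]
0.1 6 [0.085 0.061 0.096] [0.089 0.076 0.102]
0.11 6 [0.085 0.07  0.108] [0.094 0.086 0.115]
0.12 8 [0.084 0.071 0.116] [0.091 0.085 0.122]
0.13 1 [0.082 0.075 0.126] [0.082 0.075 0.126]
```

View pics/d1.png

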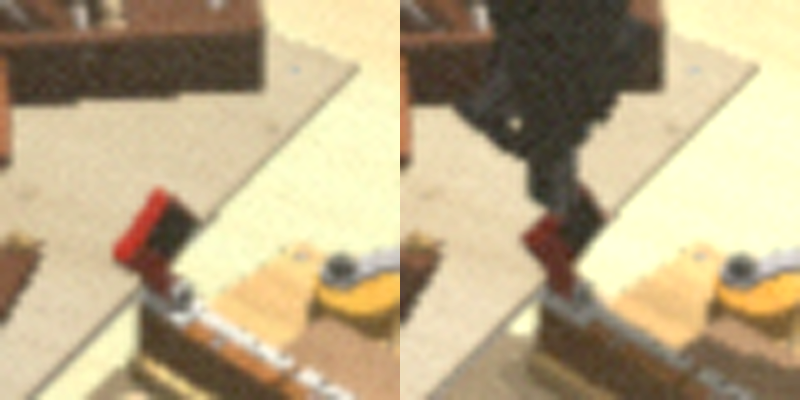

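The stop is still raised at about (545,240) in the right crop, and the finger seems to sit at its head instead of behind it. I'll project where the fingertip should appear.

```bash
python3 - <<'E'
from h import *
c=load("side",1);W=world(c);J=np.concatenate([(W[...,:2]-O)@np.stack([ex,ey],1),W[...,2:]],-1)
for p in[(.092,.0665,.097),(.092,.0665,.13),(.081,.0665,.097),(.092,.081,.097),(.0915,.0895,.114),(.0915,.057,.137)]:
    w=np.array([*(O+p[0]*ex+p[1]*ey),p[2]]);q=proj(c,w);print(p,q.round(1),((q-[235,145])/.15).round(0))
for v in range(166,186,2): print(v,[tuple((J[v,u]*1000).astype(int)) for u in range(252,268,2)])
print(get_obs()["joint_pos"].round(3),tip())
E
```

```text
(0.092, 0.0665, 0.097) [257.4 182.2] [150. 248.]
(0.092, 0.0665, 0.13) [257.5 174.9] [150. 199.]
(0.081, 0.0665, 0.097) [259.7 183.5] [165. 257.]
(0.092, 0.081, 0.097) [254.6 184. ] [131. 260.]
(0.0915, 0.0895, 0.114) [253.1 181.4] [121. 243.]
(0.0915, 0.057, 0.137) [259.5 172.2] [163. 181.]
166 [(np.int64(76), np.int64(110), np.int64(200)), (np.int64(82), np.int64(94), np.int64(188)), (np.int64(83), np.int64(83), np.int64(181)), (np.int64(79), np.int64(77), np.int64(181)), (np.int64(78), np.int64(68), np.int64(176)), (np.int64(80), np.int64(55), np.int64(168)), (np.int64(214), np.int64(-104), np.int64(14)), (np.int64(211), np.int64(-112), np.int64(11))]
168 [(np.int64(82), np.int64(104), np.int64(185)), (np.int64(78), np.int64(98), np.int64(184)), (np.int64(78), np.int64(88), np.int64(178)), (np.int64(79), np.int64(77), np.int64(172)), (np.int64(81), np.int64(65), np.int64(164)), (np.int64(206), np.int64(-83), np.int64(19)), (np.int64(-780), np.int64(1007), np.int64(1118)), (np.int64(204), np.int64(-104), np.int64(9))]
170 [(np.int64(236), np.int64(-57), np.int64(8)), (np.int64(97),
[... 2297 characters left out ...]
 np.int64(102)), (np.int64(85), np.int64(60), np.int64(98)), (np.int64(84), np.int64(50), np.int64(93)), (np.int64(156), np.int64(-40), np.int64(1)), (np.int64(149), np.int64(-44), np.int64(2))]
184 [(np.int64(173), np.int64(8), np.int64(9)), (np.int64(164), np.int64(7), np.int64(14)), (np.int64(88), np.int64(77), np.int64(96)), (np.int64(88), np.int64(67), np.int64(91)), (np.int64(87), np.int64(58), np.int64(86)), (np.int64(154), np.int64(-26), np.int64(0)), (np.int64(150), np.int64(-33), np.int64(-1)), (np.int64(140), np.int64(-34), np.int64(2))]
[ 0.353  0.42  -0.407  1.594  0.176  1.163 -1.841] (array([0.0921, 0.0671, 0.0968]), 3.075, array([-4.75,  1.53, 10.25]), -0.0023601718689981606)
```

>>> {"op": "move_arm", "data": {
  "plan": [
    {"delta_pos": [0,0,-0.03],"turn": [0,0,0],"fingers": 1},
    {"delta_pos": [0,0,-0.08],"turn": [0,0,0],"fingers": 1},
    {"delta_pos": [0,-0.05,-0.105],"turn": [0,0,0],"fingers": 1},
    {"delta_pos": [0,-0.083,-0.105],"turn": [0,0,0],"fingers": 1},
    {"delta_pos": [0,-0.083,-0.105],"turn": [0,0,0],"fingers": 1}
  ]
}}

```text
clock: 3.7
position: [0.6275, 0.0195, 0.2116]
ee_rot: [0.996, -0.086, 0.0, -0.001]
ft_force: [0.3, -1.0, -0.8]
grip_width: -0.0
grasp_force: 0.0
```

```bash
python3 - <<'E'
from h import *
print(tip())
ims=[]
c=camera("side"); np.savez("side2.npz",**c)
for (u0,v0,n) in((235,145,60),(200,80,120)):
    im=cv2.cvtColor(c["color"][v0:v0+n,u0:u0+n],cv2.COLOR_RGB2BGR); ims.append(cv2.resize(im,(400,400),interpolation=cv2.INTER_CUBIC))
cv2.imwrite("pics/d2.png",cv2.convertScaleAbs(np.hstack(ims),alpha=1.6))
E
```

```text
(array([0.0911, 0.1534, 0.2006]), 3.7, array([ 0.28, -0.97, -0.78]), -0.00022154735537173375)
```

View pics/d2.png

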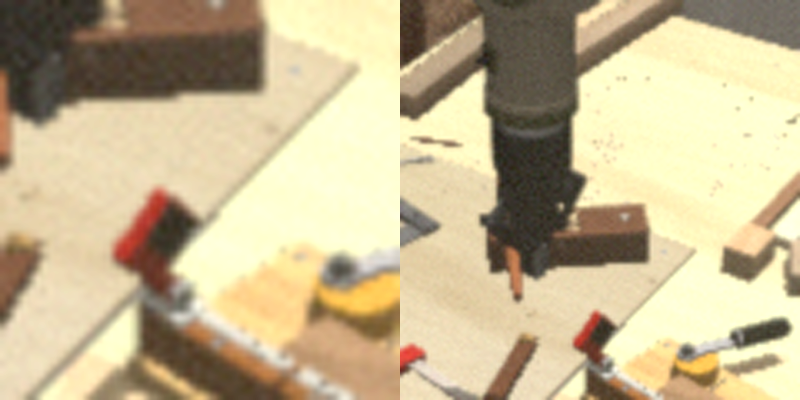

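The stop is still up, with its head at (145,235) in the left crop. The fingertip is at about (240,162) in the full side image.

```bash
python3 - <<'E'
from h import *
c=load("side",2);W=world(c);J=np.concatenate([(W[...,:2]-O)@np.stack([ex,ey],1),W[...,2:]],-1)
for p in[(.0911,.1534,.2006),(.0911,.1534,.23)]:
    w=np.array([*(O+p[0]*ex+p[1]*ey),p[2]]);print(p,proj(c,w).round(1))
m=(J[...,0]>.04)&(J[...,0]<.16)&(J[...,1]>.08)&(J[...,1]<.3)&(J[...,2]>.12)&(J[...,2]<.4)
n,l,s,_=cv2.connectedComponentsWithStats(m.astype(np.uint8));print(s)
Q=J[m]
for z in np.arange(.125,.32,.0125):
    q=Q[abs(Q[:,2]-z)<.006]
    if len(q):print(z.round(3),len(q),np.percentile(q,5,axis=0).round(3),np.percentile(q,95,axis=0).round(3))
print(tip())
E
```

```text
(0.0911, 0.1534, 0.2006) [240.  169.7]
(0.0911, 0.1534, 0.23) [239.8 162.5]
[[     0      0    512    384 195788]
 [   227    118      1      1      1]
 [   224    119     32     45    818]
 [   255    179      1      1      1]]
0.125 1 [0.091 0.081 0.12 ] [0.091 0.081 0.12 ]
0.238 13 [0.08  0.145 0.234] [0.095 0.164 0.242]
0.25 29 [0.08  0.139 0.245] [0.095 0.166 0.255]
0.263 24 [0.078 0.139 0.257] [0.095 0.164 0.267]
0.275 32 [0.077 0.122 0.272] [0.09  0.178 0.281]
0.288 64 [0.077 0.115 0.282] [0.1   0.188 0.293]
0.3 62 [0.072 0.109 0.295] [0.098 0.196 0.305]
0.313 90 [0.073 0.098 0.307] [0.091 0.209 0.318]
(array([0.0915, 0.1508, 0.2002]), 3.75, array([-0.33, -0.78,  0.15]), 0.0019508006953798602)
```

The fingertip really sits about 30 mm higher than the nominal TCP plus 11 mm, so the first push rode over the stop's head. I'll lower further and repeat the push.

>>> {"op": "move_arm", "data": {
  "plan": [
    {"delta_pos": [0,0,0.05],"turn": [0,0,0],"fingers": 1},
    {"delta_pos": [0,0,0.1],"turn": [0,0,0],"fingers": 1},
    {"delta_pos": [0,0,0.133],"turn": [0,0,0],"fingers": 1},
    {"delta_pos": [0,0,0.133],"turn": [0,0,0],"fingers": 1},
    {"delta_pos": [0,0,0.133],"turn": [0,0,0],"fingers": 1}
  ]
}}

```text
clock: 4.38
position: [0.6284, 0.0151, 0.0799]
ee_rot: [0.996, -0.089, 0.001, 0.0]
ft_force: [-0.1, 0.2, 0.3]
grip_width: -0.001
grasp_force: 0.0
```

```bash
python3 - <<'E'
from h import *
c=camera("side");W=world(c);J=np.concatenate([(W[...,:2]-O)@np.stack([ex,ey],1),W[...,2:]],-1)
m=(J[...,0]>.06)&(J[...,0]<.12)&(J[...,1]>.11)&(J[...,1]<.2)&(J[...,2]>.04)&(J[...,2]<.3)
Q=J[m]
for z in np.arange(.04,.2,.0125):
    q=Q[abs(Q[:,2]-z)<.006]
    if len(q):print(z.round(3),len(q),np.percentile(q,5,axis=0).round(3),np.percentile(q,95,axis=0).round(3))
print(tip())
E
```

```text
0.103 5 [0.08  0.148 0.101] [0.088 0.155 0.107]
0.115 18 [0.082 0.137 0.11 ] [0.095 0.162 0.119]
0.128 19 [0.079 0.138 0.122] [0.091 0.162 0.132]
0.14 19 [0.078 0.135 0.135] [0.087 0.163 0.146]
0.153 50 [0.079 0.121 0.148] [0.098 0.177 0.158]
0.165 49 [0.076 0.114 0.159] [0.104 0.189 0.17 ]
0.178 37 [0.074 0.126 0.173] [0.085 0.195 0.182]
0.19 47 [0.073 0.134 0.184] [0.091 0.197 0.194]
(array([0.093 , 0.1495, 0.0693]), 4.425, array([0.09, 0.32, 1.1 ]), 0.0019565038070125346)
```

>>> {"op": "move_arm", "data": {
  "plan": [
    {"delta_pos": [0,0.02,0.007],"turn": [0,0,0],"fingers": 1},
    {"delta_pos": [0,0.03,0.007],"turn": [0,0,0],"fingers": 1},
    {"delta_pos": [0,0.04,0.007],"turn": [0,0,0],"fingers": 1},
    {"delta_pos": [0,0.05,0.007],"turn": [0,0,0],"fingers": 1},
    {"delta_pos": [0,0.06,0.007],"turn": [0,0,0],"fingers": 1},
    {"delta_pos": [0,0.07,0.007],"turn": [0,0,0],"fingers": 1},
    {"delta_pos": [0,0.08,0.007],"turn": [0,0,0],"fingers": 1},
    {"delta_pos": [0,0.085,0.007],"turn": [0,0,0],"fingers": 1},
    {"delta_pos": [0,0.085,0.007],"turn": [0,0,0],"fingers": 1}
  ]
}}

```text
clock: 5.55
position: [0.6124, -0.0682, 0.0713]
ee_rot: [0.996, -0.089, -0.0, 0.0]
ft_force: [-0.0, -0.2, -0.1]
grip_width: 0.002
grasp_force: 0.0
```

```bash
sed -i 's/^def go/TR=-.020\ndef go/; s/tip_reach\])\n/X/; s/p\[2\]+tip_reach/p[2]+TR/; s/\*O,tip_reach/*O,TR/' h.py; python3 - <<'E'
from h import *
print(tip())
c=camera("side");np.savez("side3.npz",**c)
im=cv2.cvtColor(c["color"][145:235,235:340],cv2.COLOR_RGB2BGR)
cv2.imwrite("pics/d3.png",cv2.convertScaleAbs(cv2.resize(im,(630,540),interpolation=cv2.INTER_CUBIC),alpha=1.6))
E
```

```text
(array([0.0918, 0.0643, 0.0913]), 5.55, array([-0.02, -0.16, -0.06]), 0.0016201310504456617)
```

View pics/d3.png

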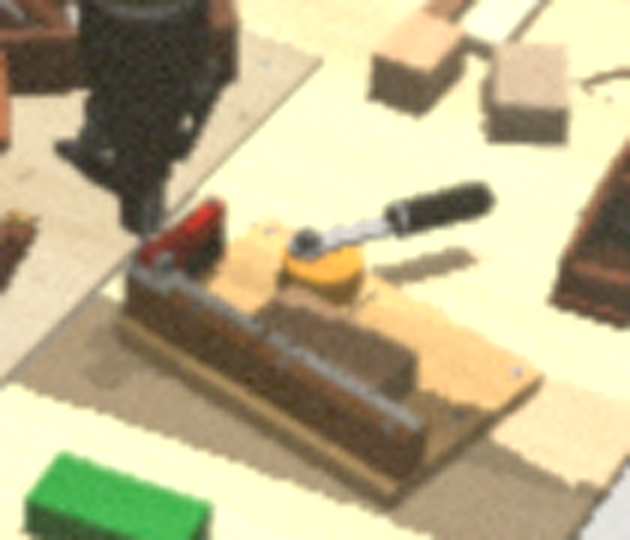

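The stop is down at (190,235) and the block is still short of it. Next I'll go to the block's near end.

```bash
python3 -c "
from h import *
print(go((-.102,.018,.15)));print(go((-.102,.018,.032)))"
```

```text
(array([-0.1937,  0.0469, -0.0587]), array([-0.0001, -0.    , -0.0002]))
(array([-0.1937,  0.0469,  0.0593]), array([-0.0001, -0.    , -0.0002]))
```

>>> {"op": "move_arm", "data": {
  "plan": [
    {"delta_pos": [0,0,-0.059],"turn": [0,0,0],"fingers": 1},
    {"delta_pos": [-0.05,0.012,-0.059],"turn": [0,0,0],"fingers": 1},
    {"delta_pos": [-0.1,0.024,-0.059],"turn": [0,0,0],"fingers": 1},
    {"delta_pos": [-0.15,0.036,-0.059],"turn": [0,0,0],"fingers": 1},
    {"delta_pos": [-0.194,0.047,-0.059],"turn": [0,0,0],"fingers": 1},
    {"delta_pos": [-0.194,0.047,-0.059],"turn": [0,0,0],"fingers": 1},
    {"delta_pos": [-0.194,0.047,-0.01],"turn": [0,0,0],"fingers": 1},
    {"delta_pos": [-0.194,0.047,0.035],"turn": [0,0,0],"fingers": 1},
    {"delta_pos": [-0.194,0.047,0.059],"turn": [0,0,0],"fingers": 1},
    {"delta_pos": [-0.194,0.047,0.059],"turn": [0,0,0],"fingers": 1}
  ]
}}

```text
clock: 6.85
position: [0.4127, -0.0787, 0.0111]
ee_rot: [0.996, -0.088, -0.001, -0.001]
ft_force: [0.4, -1.0, 0.0]
grip_width: -0.002
grasp_force: 0.0
```

```bash
python3 - <<'E'
from h import *
print(tip())
c=camera("side");np.savez("side4.npz",**c)
im=cv2.cvtColor(c["color"][145:235,235:340],cv2.COLOR_RGB2BGR)
cv2.imwrite("pics/d4.png",cv2.convertScaleAbs(cv2.resize(im,(630,540),interpolation=cv2.INTER_CUBIC),alpha=1.6))
print(go((-.029,.018,.032)))
E
```

```text
(array([-0.1029,  0.0186,  0.0311]), 6.85, array([ 0.38, -1.04,  0.01]), -0.0016620029692738362)
(array([0.0729, 0.0006, 0.0003]), array([-0.0007,  0.0008,  0.0008]))
```

View pics/d4.png

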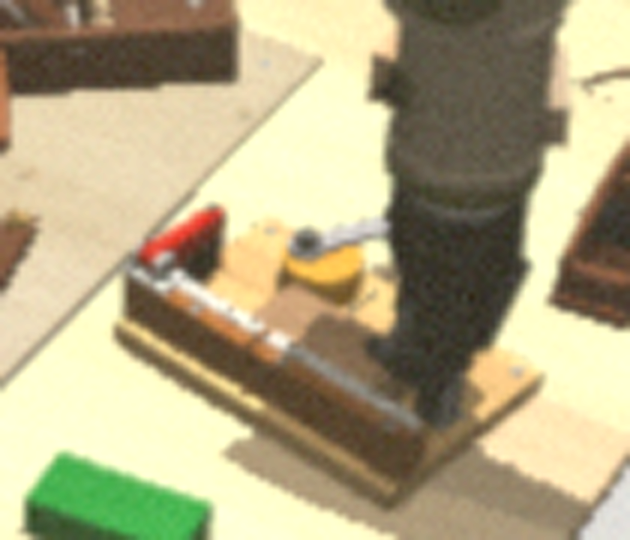

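The finger at about (435,400) stands on the track just behind the block's near end. I'll push forward.

>>> {"op": "move_arm", "data": {
  "plan": [
    {"delta_pos": [0.012,0,0],"turn": [0,0,0],"fingers": 1},
    {"delta_pos": [0.022,0,0],"turn": [0,0,0],"fingers": 1},
    {"delta_pos": [0.03,0,0],"turn": [0,0,0],"fingers": 1},
    {"delta_pos": [0.038,0,0],"turn": [0,0,0],"fingers": 1},
    {"delta_pos": [0.046,0,0],"turn": [0,0,0],"fingers": 1},
    {"delta_pos": [0.054,0,0],"turn": [0,0,0],"fingers": 1},
    {"delta_pos": [0.062,0,0],"turn": [0,0,0],"fingers": 1},
    {"delta_pos": [0.066,0,0],"turn": [0,0,0],"fingers": 1},
    {"delta_pos": [0.07,0,0],"turn": [0,0,0],"fingers": 1},
    {"delta_pos": [0.073,0,0],"turn": [0,0,0],"fingers": 1},
    {"delta_pos": [0.073,0,0],"turn": [0,0,0],"fingers": 1}
  ]
}}

```text
clock: 8.28
position: [0.4853, -0.0926, 0.0123]
ee_rot: [0.996, -0.089, 0.0, 0.0]
ft_force: [0.0, -0.1, 0.6]
grip_width: 0.001
grasp_force: 0.0
```

>>> {"op": "move_arm", "data": {
  "plan": [
    {"delta_pos": [0.002,0,0],"turn": [0,0,0],"fingers": 1},
    {"delta_pos": [0.004,0,0],"turn": [0,0,0],"fingers": 1},
    {"delta_pos": [0.004,0,0],"turn": [0,0,0],"fingers": 1}
  ]
}}

```text
clock: 8.65
position: [0.4892, -0.0933, 0.0124]
ee_rot: [0.996, -0.089, 0.0, 0.0]
ft_force: [0.6, -0.4, -0.1]
grip_width: -0.002
grasp_force: 0.0
```

```bash
cat >> h.py <<'E'
def look(k):
    c=camera("side");np.savez(f"side{k}.npz",**c);W=world(c);J=np.concatenate([(W[...,:2]-O)@np.stack([ex,ey],1),W[...,2:]],-1)
    m=(abs(J[...,2]-.048)<.007)&(J[...,1]<.036)&(J[...,1]>-.012)&(J[...,0]>-.09)&(J[...,0]<.1)
    h=cv2.cvtColor(c["color"],cv2.COLOR_RGB2HSV)
    m&=(h[...,1]<150)&(h[...,2]>40)
    m=cv2.morphologyEx(m.astype(np.uint8),cv2.MORPH_OPEN,np.ones((2,2)))
    v,u=np.where(m);P=np.array([ray(c,a,b,.048)[:2]-O for a,b in zip(u,v)])@np.stack([ex,ey],1)
    print("block top x,y pct",np.percentile(P,[2,98],axis=0).round(4).tolist(),len(P))
E
python3 - <<'E'
from h import *
print(tip());look(5)
E
```

```text
(array([-0.025 ,  0.0178,  0.0324]), 8.65, array([ 0.62, -0.39, -0.13]), -0.0024456902779014193)
block top x,y pct [[-0.0412, -0.0028], [0.082, 0.0366]] 150
```

>>> {"op": "move_arm", "data": {
  "plan": [
    {"delta_pos": [0.001,0,0],"turn": [0,0,0],"fingers": 1},
    {"delta_pos": [0.002,0,0],"turn": [0,0,0],"fingers": 1},
    {"delta_pos": [0.002,0,0],"turn": [0,0,0],"fingers": 1}
  ]
}}

```text
clock: 9.07
position: [0.491, -0.0937, 0.0123]
ee_rot: [0.996, -0.089, 0.0, 0.0]
ft_force: [-0.8, -0.6, -0.0]
grip_width: 0.004
grasp_force: 0.4
```

>>> {"op": "move_arm", "data": {
  "plan": [
    {"delta_pos": [0.001,0,0],"turn": [0,0,0],"fingers": 1},
    {"delta_pos": [0.002,0,0],"turn": [0,0,0],"fingers": 1},
    {"delta_pos": [0.002,0,0],"turn": [0,0,0],"fingers": 1}
  ]
}}

```text
clock: 9.45
position: [0.491, -0.0937, 0.0119]
ee_rot: [0.996, -0.089, -0.002, 0.0]
ft_force: [-10.2, 1.4, 7.5]
grip_width: 0.003
grasp_force: 4.9
```

>>> {"op": "move_arm", "data": {
  "plan": [
    {"delta_pos": [-0.015,0,0],"turn": [0,0,0],"fingers": 1},
    {"delta_pos": [-0.035,0,0],"turn": [0,0,0],"fingers": 1},
    {"delta_pos": [-0.035,0,-0.06],"turn": [0,0,0],"fingers": 1},
    {"delta_pos": [-0.035,0,-0.12],"turn": [0,0,0],"fingers": 1},
    {"delta_pos": [0.015,0.06,-0.12],"turn": [0,0,0],"fingers": 1},
    {"delta_pos": [0.065,0.12,-0.12],"turn": [0,0,0],"fingers": 1},
    {"delta_pos": [0.1,0.18,-0.12],"turn": [0,0,0],"fingers": 1},
    {"delta_pos": [0.1,0.23,-0.12],"turn": [0,0,0],"fingers": 1},
    {"delta_pos": [0.1,0.23,-0.12],"turn": [0,0,0],"fingers": 1}
  ]
}}

```text
clock: 10.58
position: [0.549, -0.3427, 0.1317]
ee_rot: [0.996, -0.091, -0.0, 0.001]
ft_force: [0.4, 0.6, 0.1]
grip_width: -0.0
grasp_force: 0.0
```

```bash
python3 - <<'E'
from h import *
print(tip());look(6)
ims=[]
for n,(u0,v0) in dict(top=(250,155),side=(240,160)).items():
    c=camera(n); np.savez(f"{n}6.npz",**c)
    im=cv2.cvtColor(c["color"][v0:v0+95,u0:u0+98],cv2.COLOR_RGB2BGR); ims.append(cv2.resize(im,(400,388),interpolation=cv2.INTER_CUBIC))
cv2.imwrite("pics/c6.png",cv2.convertScaleAbs(np.hstack(ims),alpha=1.4))
# handle from first top view: black pixels
c=load("top");u0,v0=250,155
hsv=cv2.cvtColor(c["color"],cv2.COLOR_RGB2HSV);Z=cv2.medianBlur(world(c)[...,2].astype(np.float32),3)
m=(hsv[...,2]<70)&(Z>.03)&(Z<.075);m[:,:305]=0;m[:,340:]=0;m[:185]=0;m[222:]=0
v,u=np.where(m);P=np.array([ray(c,a,b,.05)[:2]-O for a,b in zip(u,v)])@np.stack([ex,ey],1)
o=P.mean(0);w=o-[.045,-.0373];print(len(P),P.min(0),P.max(0),o,np.linalg.norm(w),"angle",np.arctan2(-w[0],-w[1]))
s=load("side");u,v=240+np.array([(650-400),(712-400)])*.245,160+np.array([90,72])*.245
for a,b in zip(u,v):
    p=(ray(s,a,b,.05)[:2]-O)@np.stack([ex,ey],1);w=p-[.045,-.0373];print("side",p,np.linalg.norm(w),np.arctan2(-w[0],-w[1]))
E
```

```text
(array([ 0.078 , -0.217 ,  0.1517]), 10.575, array([0.4 , 0.56, 0.14]), -2.3094684692476943e-05)
block top x,y pct [[-0.0206, -0.0037], [0.0809, 0.0352]] 210
113 [-0.01107079 -0.15131678] [ 0.02303606 -0.09696209] [ 0.00509449 -0.12397733] 0.0954222657223527 angle 0.43146185814693516
side [ 0.01413527 -0.09076111] 0.061731049237842985 0.5235839975751019
side [-0.01058204 -0.15145047] 0.12696335375915488 0.45312824123049805
```

View pics/c6.png

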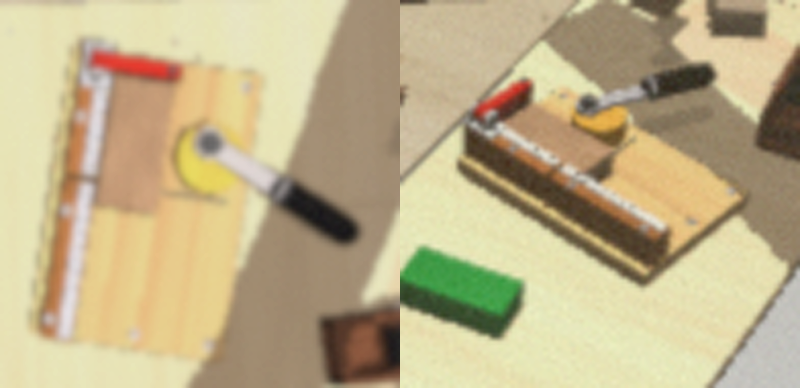

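The block is fully against the stop. The lever's handle lies at 0.43 rad from the jig's −y, and its 95 mm radius matches. Next comes the arc path.

```bash
python3 - <<'E'
from h import *
print(tip()); t=tip()[0]
print("hover",go((.045,-.142,.15)),"down",go((.045,-.142,.034)))
f=lambda A:np.array([.045-.095*np.sin(A)+.024*np.cos(A),-.0373-.095*np.cos(A)-.024*np.sin(A)])
for A in np.arange(.4,1.91,.1):
    d=f(A)-[.045,-.142];print(A.round(1),f(A).round(4),"tool delta from down",(d*[1,-1]).round(4))
E
```

```text
(array([ 0.0783, -0.2125,  0.152 ]), 10.725, array([-0.22,  1.05,  0.41]), -0.0009473590381251733)
hover (array([-0.0334, -0.0704,  0.002 ]), array([-0.0005,  0.0001, -0.0015])) down (array([-0.0334, -0.0704,  0.118 ]), array([-0.0005,  0.0001, -0.0015]))
0.4 [ 0.0301 -0.1341] tool delta from down [-0.0149 -0.0079]
0.5 [ 0.0205 -0.1322] tool delta from down [-0.0245 -0.0098]
0.6 [ 0.0112 -0.1293] tool delta from down [-0.0338 -0.0127]
0.7 [ 0.0022 -0.1254] tool delta from down [-0.0428 -0.0166]
0.8 [-0.0064 -0.1207] tool delta from down [-0.0514 -0.0213]
0.9 [-0.0145 -0.1152] tool delta from down [-0.0595 -0.0268]
1.0 [-0.022  -0.1088] tool delta from down [-0.067  -0.0332]
1.1 [-0.0288 -0.1018] tool delta from down [-0.0738 -0.0402]
1.2 [-0.0348 -0.0941] tool delta from down [-0.0798 -0.0479]
1.3 [-0.0401 -0.0858] tool delta from down [-0.0851 -0.0562]
1.4 [-0.0445 -0.0771] tool delta from down [-0.0895 -0.0649]
1.5 [-0.0481 -0.068 ] tool delta from down [-0.0931 -0.074 ]
1.6 [-0.0507 -0.0585] tool delta from down [-0.0957 -0.0835]
1.7 [-0.0523 -0.0489] tool delta from down [-0.0973 -0.0931]
1.8 [-0.053  -0.0391] tool delta from down [-0.098  -0.1029]
1.9 [-0.0527 -0.0293] tool delta from down [-0.0977 -0.1127]
```

>>> {"op": "move_arm", "data": {
  "plan": [
    {"delta_pos": [-0.017,-0.035,0.002],"turn": [0,0,0],"fingers": 1},
    {"delta_pos": [-0.033,-0.07,0.002],"turn": [0,0,0],"fingers": 1},
    {"delta_pos": [-0.033,-0.07,0.002],"turn": [0,0,0],"fingers": 1},
    {"delta_pos": [-0.033,-0.07,0.05],"turn": [0,0,0],"fingers": 1},
    {"delta_pos": [-0.033,-0.07,0.095],"turn": [0,0,0],"fingers": 1},
    {"delta_pos": [-0.033,-0.07,0.118],"turn": [0,0,0],"fingers": 1},
    {"delta_pos": [-0.033,-0.07,0.118],"turn": [0,0,0],"fingers": 1},
    {"delta_pos": [-0.033,-0.07,0.118],"turn": [0,0,0],"fingers": 1}
  ]
}}

```text
clock: 11.72
position: [0.5315, -0.2633, 0.0157]
ee_rot: [0.996, -0.089, 0.001, 0.0]
ft_force: [-0.1, -0.3, 0.4]
grip_width: 0.002
grasp_force: 0.0
```

>>> {"op": "move_arm", "data": {
  "plan": [
    {"delta_pos": [-0.008,-0.004,0],"turn": [0,0,0],"fingers": 1},
    {"delta_pos": [-0.015,-0.008,0],"turn": [0,0,0],"fingers": 1},
    {"delta_pos": [-0.0245,-0.01,0],"turn": [0,0,0],"fingers": 1},
    {"delta_pos": [-0.034,-0.0125,0],"turn": [0,0,0],"fingers": 1},
    {"delta_pos": [-0.043,-0.0165,0],"turn": [0,0,0],"fingers": 1},
    {"delta_pos": [-0.0515,-0.0215,0],"turn": [0,0,0],"fingers": 1},
    {"delta_pos": [-0.0595,-0.027,0],"turn": [0,0,0],"fingers": 1},
    {"delta_pos": [-0.067,-0.033,0],"turn": [0,0,0],"fingers": 1},
    {"delta_pos": [-0.074,-0.04,0],"turn": [0,0,0],"fingers": 1},
    {"delta_pos": [-0.08,-0.048,0],"turn": [0,0,0],"fingers": 1},
    {"delta_pos": [-0.08,-0.048,0],"turn": [0,0,0],"fingers": 1}
  ]
}}

```text
clock: 13.1
position: [0.4598, -0.201, 0.0142]
ee_rot: [0.996, -0.088, -0.0, -0.0]
ft_force: [0.5, -0.5, 0.2]
grip_width: -0.0
grasp_force: 0.0
```

```bash
python3 -c "
from h import *
print(tip())
c=camera('side');im=cv2.cvtColor(c['color'][145:235,235:340],cv2.COLOR_RGB2BGR)
cv2.imwrite('pics/d7.png',cv2.convertScaleAbs(cv2.resize(im,(630,540),interpolation=cv2.INTER_CUBIC),alpha=1.6))"
```

```text
(array([-0.0349, -0.0934,  0.0342]), 13.1, array([ 0.52, -0.47,  0.24]), -0.00038193183086317987)
```

View pics/d7.png

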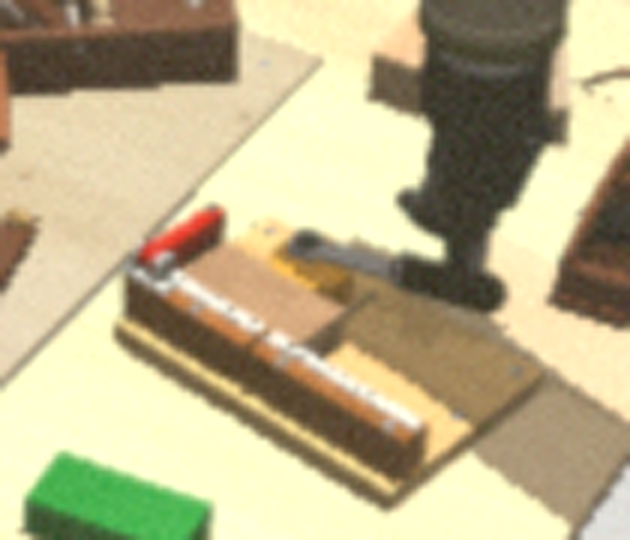

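The handle at (450,285) is swinging round with the finger behind it at (470,270), and the stop and block are still in place. I'll continue in small steps and watch the force.

>>> {"op": "move_arm", "data": {
  "plan": [
    {"delta_pos": [-0.003,-0.004,0],"turn": [0,0,0],"fingers": 1},
    {"delta_pos": [-0.005,-0.008,0],"turn": [0,0,0],"fingers": 1},
    {"delta_pos": [-0.0075,-0.0125,0],"turn": [0,0,0],"fingers": 1},
    {"delta_pos": [-0.0095,-0.017,0],"turn": [0,0,0],"fingers": 1},
    {"delta_pos": [-0.0095,-0.017,0],"turn": [0,0,0],"fingers": 1}
  ]
}}

```text
clock: 13.78
position: [0.4537, -0.183, 0.0143]
ee_rot: [0.996, -0.089, -0.0, -0.0]
ft_force: [0.5, -0.8, 0.8]
grip_width: 0.001
grasp_force: 0.0
```

>>> {"op": "move_arm", "data": {
  "plan": [
    {"delta_pos": [-0.001,-0.002,0],"turn": [0,0,0],"fingers": 1},
    {"delta_pos": [-0.002,-0.004,0],"turn": [0,0,0],"fingers": 1},
    {"delta_pos": [-0.002,-0.004,0],"turn": [0,0,0],"fingers": 1}
  ]
}}

```text
clock: 14.15
position: [0.4527, -0.1791, 0.0143]
ee_rot: [0.996, -0.089, -0.0, -0.0]
ft_force: [1.2, -0.9, 1.0]
grip_width: -0.001
grasp_force: 0.2
```

>>> {"op": "move_arm", "data": {
  "plan": [
    {"delta_pos": [-0.001,-0.003,0],"turn": [0,0,0],"fingers": 1},
    {"delta_pos": [-0.002,-0.005,0],"turn": [0,0,0],"fingers": 1},
    {"delta_pos": [-0.002,-0.005,0],"turn": [0,0,0],"fingers": 1}
  ]
}}

```text
clock: 14.52
position: [0.4518, -0.1742, 0.0145]
ee_rot: [0.996, -0.089, 0.0, 0.0]
ft_force: [1.9, -3.3, -0.4]
grip_width: -0.0
grasp_force: 1.5
```

>>> {"op": "move_arm", "data": {
  "plan": [
    {"delta_pos": [-0.001,-0.002,0],"turn": [0,0,0],"fingers": 1},
    {"delta_pos": [-0.001,-0.004,0],"turn": [0,0,0],"fingers": 1},
    {"delta_pos": [-0.001,-0.004,0],"turn": [0,0,0],"fingers": 1}
  ]
}}

```text
clock: 14.9
position: [0.4515, -0.1719, 0.0146]
ee_rot: [0.996, -0.09, 0.001, 0.001]
ft_force: [3.5, -9.4, -0.5]
grip_width: -0.003
grasp_force: 4.7
```

>>> {"op": "move_arm", "data": {
  "plan": [
    {"delta_pos": [0,-0.001,0],"turn": [0,0,0],"fingers": 1},
    {"delta_pos": [0,-0.0015,0],"turn": [0,0,0],"fingers": 1},
    {"delta_pos": [0,-0.0015,0],"turn": [0,0,0],"fingers": 1},
    {"delta_pos": [0,-0.0015,0],"turn": [0,0,0],"fingers": 1}
  ]
}}

```text
clock: 15.4
position: [0.4515, -0.1715, 0.0146]
ee_rot: [0.996, -0.09, 0.001, 0.002]
ft_force: [1.8, -13.4, -1.6]
grip_width: -0.002
grasp_force: 6.7
```

Firm at 13.5 N. Now I'll withdraw away from the handle, then up.

>>> {"op": "move_arm", "data": {
  "plan": [
    {"delta_pos": [0,0.01,0],"turn": [0,0,0],"fingers": 1},
    {"delta_pos": [0.003,0.03,0],"turn": [0,0,0],"fingers": 1},
    {"delta_pos": [0.003,0.035,0],"turn": [0,0,0],"fingers": 1},
    {"delta_pos": [0.003,0.035,-0.05],"turn": [0,0,0],"fingers": 1},
    {"delta_pos": [0.003,0.035,-0.11],"turn": [0,0,0],"fingers": 1},
    {"delta_pos": [0.003,0.09,-0.16],"turn": [0,0,0],"fingers": 1},
    {"delta_pos": [0.003,0.15,-0.16],"turn": [0,0,0],"fingers": 1},
    {"delta_pos": [0.003,0.2,-0.16],"turn": [0,0,0],"fingers": 1},
    {"delta_pos": [0.003,0.2,-0.16],"turn": [0,0,0],"fingers": 1},
    {"delta_pos": [0.003,0.2,-0.16],"turn": [0,0,0],"fingers": 1}
  ]
}}

```text
clock: 16.65
position: [0.4195, -0.3644, 0.1739]
ee_rot: [0.996, -0.089, -0.0, -0.001]
ft_force: [-0.2, 0.1, 0.4]
grip_width: -0.0
grasp_force: 0.0
```

```bash
python3 - <<'E'
from h import *
print(tip());ims=[]
for n,(u0,v0) in dict(top=(250,155),side=(240,160)).items():
    c=camera(n)
    im=cv2.cvtColor(c["color"][v0:v0+95,u0:u0+98],cv2.COLOR_RGB2BGR); ims.append(cv2.resize(im,(400,388),interpolation=cv2.INTER_CUBIC))
cv2.imwrite("pics/c8.png",cv2.convertScaleAbs(np.hstack(ims),alpha=1.4))
E
```

```text
(array([-0.0457, -0.2613,  0.1939]), 16.65, array([-0.22,  0.14,  0.38]), -9.305831364697884e-06)
```

View pics/c8.png

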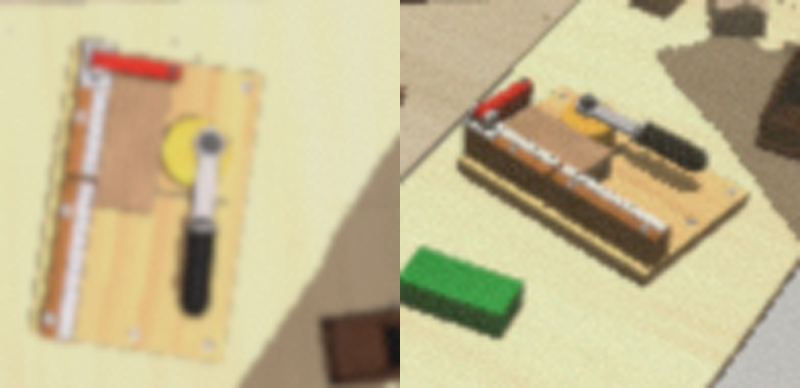

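The lever is round at (200,250), the cam presses the block at (160,150), the stop is down, and the arm is clear of everything.

```bash
python3 -c "
from workcell import *
print(hand_in())"
```

```text
the job is handed in; nothing more can be done
None
```

I've handed the job in, but no verdict came back: in the last pictures the stop is down, the block is against it, and the cam lever, pushed to about 13 N, has stayed closed with the arm clear; my first push at the stop rode over its head, but the second tipped it down.

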